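# Probe the air in a warming chocolate melter through its lid port

### The arm

A 7-joint arm with a two-finger parallel gripper is mounted at the origin on the work surface. World frame = base frame: x ahead of the robot, y to its left, z up, the work surface at z = 0. Lengths are in m, angles in rad, forces in N, time in s.
With the tool pointing down it reaches from about 0.425 to 0.925 m from the base axis. Payload 6.8 kg.
Tool frame: the origin (TCP) lies at the very end of the fingers, on their centre line; the grasp point (between the pads) lies 19 mm behind it; z points along the fingers, x is the direction in which the jaws open and shut, and the axes are right-handed (so a half turn about z gives the same grasp; the last joint's range is limited). The gripper opens to 85 mm and grips with 20 to 120 N. Pads are 22 mm wide; open, the fingers measure 114 mm over their backs; the gripper's body (76 mm by 85 mm) begins 54 mm behind the grasp point. The pads swing forward as they close: fully open they stand 13 mm farther back than shut.
Start: joints at [1.142, 0.477, 0.022, 1.555, -0.011, 1.109, -0.083], TCP at [0.213, -0.641, 0.192] pointing down, gripper open.
Joint ranges: [-2.96, 2.96], [-0.34, 2.1], [-1.41, 1.46], [0.24, 2.44], [-1.37, 4.51], [0.17, 1.92], [-2.96, 2.96]. Speed limits (rad/s): [2.39, 2.39, 3.14, 3.14, 3.14, 3.14, 3.14].

### API

Orientations are given as a rotation vector (axis times angle).
In Python, from bench import get_obs, imaging, hand_in gives the robot as it stands.
- The arm moves only by the tool send_rows, never from a script. Its argument "motion" is a list of rows, each an object with "dp": the shift along the world's x, y, z in m, a list of three; "rot": the turn, a rotation vector about the world's x, y, z in rad, a list of three; "grip": the finger opening in m, from 0 to 0.0854. In form: [{"dp": [dx, dy, dz], "rot": [ax, ay, az], "grip": grip}, ...]. A call has 1 to 20 rows; each row shifts and turns the pose as measured when the row begins; what a row does not reach is not made up. A row lasts 1/8 s, in which the tool goes at most 62.5 mm and 10.7 degrees, less where a joint would pass 70% of its speed; a pose out of reach is approached as far as the arm can. A call is refused whole if a number of a shift passes 0.0625 or a number of a turn 0.188, either way. A call with a gripper value outside its range is refused whole. The fingers move at their own pace and stop on an object; "grip_force" is the grip in N (left out, the last holds). Time passes only in rows, so rows that do not move let the fingers close. It gives the time, the measured TCP pose, the force and the opening at its end, in the units of the state.
- get_obs(): the state, without advancing time (a new reading comes with each control period).
- imaging.grab_frame(name): name is "side" or "top"; returns a dict with "img" (420x560x3 uint8, red, green, blue), "fx", "fy", "cx", "cy" (pixels), "R" (3x3) and "t" (3): a world point X has camera coordinates R X + t. Camera axes: x right, y down, z forward; pixel columns grow to the right and rows downward; lengths in m; the calibration is good to about 2 mm. A picture is of the moment at which its call begins. There is no depth.
- hand_in(): hands the job in, once; it reports no verdict.
The state is a dict: "clock": time; "joints": joint angles; "qvel": joint speeds; "tau": joint torques, N m; "tcp_pos": TCP position; "orientation": TCP orientation; "contact_force": force on the tool from outside, world axes, zero at the start; "moment": the same for the moment, N m; "grip_width": finger opening in m.
Only numpy, scipy, OpenCV 4.12 (cv2) and the standard library are available. Lean on these libraries where they do the work, as an engineer would, in place of code of your own. Each camera call takes 0.05 s, during which the arm holds its last target. There are 200 camera calls.

### The job

The empty chocolate melter is warming up and its tank air has to be checked before the chocolate goes in: swing the round yellow cover on the lid all the way round to its stop, off the probe port, then draw the blue hand probe out of its sheath. Keeping it upright, lower its steel stem down the middle of the port until the red depth ring is level with the port's top, never letting the probe touch the port or any other part of the melter. Finish while holding the probe there, still and centred, and leave the tin, the ramekin and the scraper where they are.

Things in the scene. Friction and masses are not known exactly. Their poses are not given: they have to be found in the camera images.
- melter: The chocolate melter, fixed on the bench: a cream box 260 mm along its x, 220 mm along its y, about 100 mm high, with a steel lid (top 106 mm above the bench) over a hollow pan. The origin is the middle of its underside; x points from the control panel, on the robot's side, to the back; z up. A black bar handle runs along y over the lid, 104 mm behind the origin, its top 139 mm above the bench.
- port (a point): The probe port in the lid: an upright white collar, 32 mm across outside, bore 20 mm, standing 20 mm above the lid, 28 mm behind the melter's origin. This point is the centre of the collar's open top, 126 mm above the bench. The bore runs down 26 mm through collar and lid into the pan, whose floor lies 91 mm below this point. Axes as the melter's.
- cover_pivot (a point): The pin about which the port's cover turns, level with the port's top and 45 mm from the port's centre on the melter's -y side; its axes are the melter's and do not turn with the cover. The pin stands 6 mm above the port's top.
- cover_knob (a point): A point on the black upright knob of the cover, 45 mm from the pivot, above the middle of the cover's disc (so above the port when shut). The knob is 12 mm in diameter, 28 mm tall, its top 6 mm flared to 15 mm; this point is half-way up, 18 mm above the port's top. The cover is a 3 mm yellow disc, 36 mm across, just above the collar, its upper side 14 mm below this point.
- cover (a joint): Angle of the cover about its upright pivot: 0 with the disc centred over the port, growing anticlockwise as seen from above (the knob moves first towards the melter's control panel) to its stop at 1.57 rad. It turns with light friction (under 1 N at the knob) and stays where it is left.
- probe_handle (a point): Centre of the handle of the hand-held probe (0.1 kg), which at first stands upright in its sheath, tip down, this point 166 mm above the bench. The handle is a blue block, 30 mm along its x, 20 mm along its y (grip it across these 20 mm), 76 mm tall. Under it are a black round shoulder, 26 mm across, 8 mm tall, that rests on the sheath's rim, and the stem, all on one axis.
- probe_ring (a point): Middle of the red ring marked round the probe's steel stem (5 mm wide), 81 mm below the centre of the handle and 75 mm above the tip. The stem is 6 mm in diameter.
- probe_tip (a point): The lower end of the probe, on its axis, 156 mm below the centre of the handle. The last 26 mm of the stem are a tip guard, 8 mm in diameter.
- sheath: The fixed stand of the probe: a dark round foot 90 mm across with an upright white tube on it, 30 mm outside and 16 mm inside, rim 120 mm above the bench. The origin is the middle of its underside. The probe's stem stands 110 mm deep in the tube, so it must be raised straight up by more than that.
- tin_mid (a point): Centre of a loose steel tin of 72 mm diameter and 130 mm height, standing on the bench. To be left alone.
- ramekin_mid (a point): Centre of a loose white ceramic ramekin, 90 mm across and 50 mm tall. To be left alone.
- scraper_mid (a point): Centre of a loose flat blue dough scraper, 95 by 130 mm, 9 mm at its thickest, lying on the bench. To be left alone.

How it is judged:
On the way, in this order (a step that is already met when the one before it is completed fails the run):
1. the cover is swung off the port (past 1.2 rad) (value of joint cover above 1.2 rad), for 0.2 s.
2. the probe is out of its sheath, in the gripper, its tip above the port's top (z of probe_tip in the frame of port above 0.005 m and contact force between the fingers and probe above 0.5 N), for 0.1 s.
At the end, for the whole second after the job is handed in: The gripper holds the probe still (under 10 mm/s) and upright (within 0.1 rad) in the open port, the red ring within 8 mm of the height of the port's top and within 5 mm of the port's axis, the tip within 6 mm of the axis, touching nothing of the melter; the cover is past 1.2 rad (horizontal distance between probe_ring and port below 0.005 m and horizontal distance between probe_tip and port below 0.006 m and z of probe_ring in the frame of port between -0.008 and 0.008 m and angle between probe_handle's own z axis and vertical below 0.1 rad and contact force between the fingers and probe above 0.5 N and contact force between probe and melter below 0.05 N and linear speed of probe below 0.01 m/s and value of joint cover above 1.2 rad); the arm keeps its last pose, push and grip.
It fails at once if the probe touched the port, the cover, the lid or another part of the melter (contact force between probe and melter above 0.2 N).
It fails at once if the probe was tipped over (more than 0.5 rad from upright) (angle between probe_handle's own z axis and vertical above 0.5 rad).
It fails at once if the tin was moved by more than 15 mm (distance of tin_mid from where it was at the start of the episode above 0.015 m).
It fails at once if the ramekin was moved by more than 15 mm (distance of ramekin_mid from where it was at the start of the episode above 0.015 m).
It fails at once if the scraper was moved by more than 15 mm (distance of scraper_mid from where it was at the start of the episode above 0.015 m).
It also fails if it takes over 67 s, if anything falls off the work surface, if the arm or the gripper's body presses on something with over 40 N, if the wrist force passes 120 N, or if a joint passes its speed limit or range.

## Working session

There is one attempt and no reset: what is moved stays moved. The work goes in short steps, Python scripts to look and compute and a tool call to move; the robot and the scene stay as the last step left them, time stands still between calls to the robot, and variables do not carry over. Pictures are saved under pics/ and viewed, about 8 in all and at most 12, crops included, and the job is handed in when it is done.

Besides the shell and the picture viewer there is one more tool, called after ">>>" as name(argument=value, ...) on one line, values as JSON. send_rows: Moves the arm, as the interface text tells. Its arguments: {"type":"object","properties":{"motion":{"type":"array","items":{"type":"object","properties":{"dp":{"type":"array","items":{"type":"number"}},"rot":{"type":"array","items":{"type":"number"}},"grip":{"type":"number"}}}},"grip_force":{"type":"number"}},"required":["motion"]}

```bash
mkdir -p pics
cat > h.py <<'E'
import numpy as np, cv2, pickle
from bench import get_obs, imaging, hand_in
def grab(n,save=None):
    f=imaging.grab_frame(n)
    if save: cv2.imwrite(f'pics/{save}.png',f['img'][:,:,::-1])
    return f
def ray(f,u,v):
    R=np.array(f['R']);t=np.array(f['t'])
    d=R.T@np.array([(u-f['cx'])/f['fx'],(v-f['cy'])/f['fy'],1]); return -R.T@t,d
def onz(f,u,v,z):
    c,d=ray(f,u,v); return c+d*(z-c[2])/d[2]
def proj(f,X):
    p=np.array(f['R'])@np.array(X)+np.array(f['t']); return f['fx']*p[0]/p[2]+f['cx'],f['fy']*p[1]/p[2]+f['cy']
def tri(fs,ps):
    A=np.zeros((3,3));b=np.zeros(3)
    for f,p in zip(fs,ps):
        c,d=ray(f,*p);d=d/np.linalg.norm(d);M=np.eye(3)-np.outer(d,d);A+=M;b+=M@c
    return np.linalg.solve(A,b)
E
python3 - <<'E'
from h import *
F={n:grab(n) for n in('side','top')}
pickle.dump(F,open('F0.pkl','wb'))
for n in F:
    f=F[n];print(n,f['fx'],f['cx'],f['cy'],'cam',-np.array(f['R']).T@f['t'],'R',np.round(f['R'],2).tolist())
    cv2.imwrite(f'pics/{n}0.png',cv2.resize(f['img'][:,:,::-1],(800,600),interpolation=cv2.INTER_CUBIC))
o=get_obs();print(o)
E
```

```text
side 424.4039703537017 276.4856825842953 212.92456617715996 cam [0.44202171 0.62686919 0.81932634] R [[-0.97, -0.24, 0.02], [-0.19, 0.7, -0.69], [0.15, -0.68, -0.72]]
top 407.7340434488191 283.9412537724134 211.06362579412666 cam [ 0.43872902 -0.01676109  1.23128009] R [[-0.02, -1.0, -0.02], [-0.99, 0.02, -0.1], [0.1, 0.02, -0.99]]
{'clock': 0.1, 'joints': array([ 1.14188134,  0.47774452,  0.02235889,  1.5563435 , -0.01149364,
        1.10925785, -0.08307079]), 'qvel': array([ 0.00020118, -0.00290802, -0.00024341, -0.00266358, -0.00056994,
        0.00075079,  0.00027877]), 'tau': array([ 4.55495450e-03, -5.97752988e+01,  1.61363773e+00, -2.81953132e+01,
        1.28007613e-02,  5.00617418e-03,  3.48394209e-06]), 'tcp_pos': array([ 0.2126457 , -0.64001746,  0.19100896]), 'orientation': array([-2.54708516e+00,  1.83757309e+00,  2.18332947e-03]), 'contact_force': array([0.72532573, 0.19571892, 0.26847547]), 'moment': array([-0.07405227, -0.03076595, -0.00084486]), 'grip_width': 0.08570705065348298}
```

View pics/side0.png

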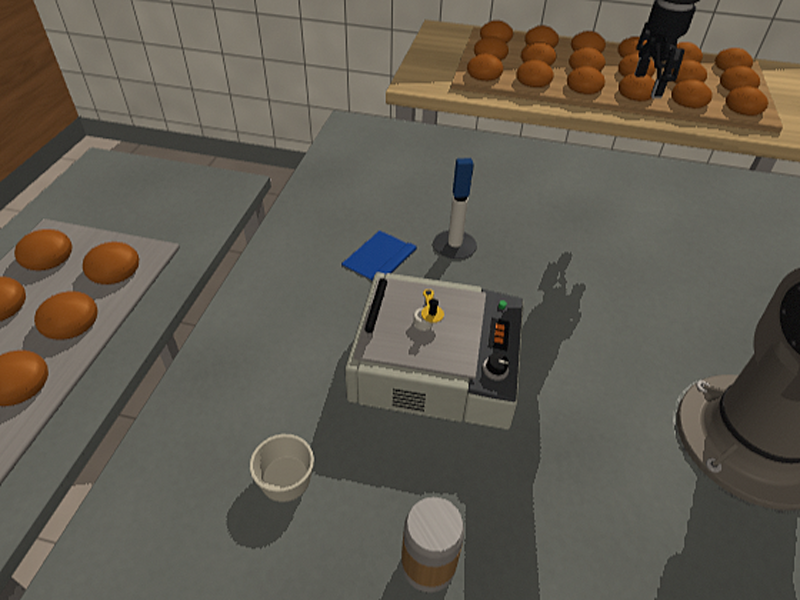

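View pics/top0.png

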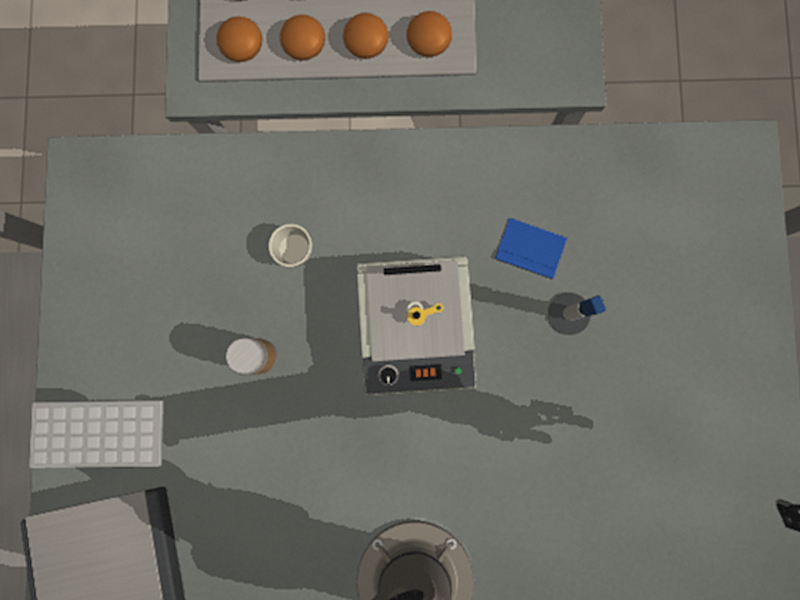

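Side view: melter with its lid, cover slightly ajar (knob at about (433,308)), probe in its sheath at (460,200), tin at (432,540) and ramekin at (282,467). Top view: port (415,306), pivot (438,308), probe handle (593,305), scraper beside the probe. Next I'll measure these.

Run:
```python
from h import *
F=pickle.load(open('F0.pkl','rb'))
S,T=F['side'],F['top']
def mask(f,lo,hi,box):
    h=cv2.cvtColor(f['img'],cv2.COLOR_RGB2HSV);m=cv2.inRange(h,lo,hi)
    z=np.zeros_like(m);x0,y0,x1,y1=box;z[y0:y1,x0:x1]=m[y0:y1,x0:x1];return z
def cen(m): y,x=np.nonzero(m);return x.mean(),y.mean(),len(x),x.min(),x.max(),y.min(),y.max()
for n,f,b in(('top',T,(270,200,320,240)),('side',S,(280,195,320,230))):
    print(n,'yellow',cen(mask(f,(18,120,100),(35,255,255),b)))
for n,f,b in(('top',T,(395,195,435,235)),('side',S,(310,105,340,145))):
    print(n,'probeblue',cen(mask(f,(100,120,30),(125,255,255),b)))
# handle bar black in top
m=mask(T,(0,0,0),(180,255,45),(262,180,315,196));print('bar',cen(m)); 
x0,y0=cen(m)[:2];print('bar xyz',onz(T,x0,y0,.139))
for s in((263,186),(316,186)):pass
# crops
def crop(f,x0,y0,w,h,k): return cv2.resize(f['img'][y0:y0+h,x0:x0+w,::-1],None,fx=k,fy=k,interpolation=cv2.INTER_CUBIC)
a=np.hstack([crop(T,265,195,50,35,8),crop(T,380,195,50,35,8)])
b=np.hstack([crop(S,280,195,50,35,8),crop(S,300,105,50,35,8)])
cv2.imwrite('pics/crop0.png',np.vstack([a,b]))
```

```text
top yellow (np.float64(294.9820359281437), np.float64(219.59281437125748), 167, np.int64(285), np.int64(309), np.int64(212), np.int64(227))
side yellow (np.float64(301.5617283950617), np.float64(216.46296296296296), 162, np.int64(295), np.int64(310), np.int64(202), np.int64(225))
top probeblue (np.float64(414.6125), np.float64(213.91875), 160, np.int64(406), np.int64(423), np.int64(207), np.int64(220))
side probeblue (np.float64(323.5878594249201), np.float64(123.81789137380191), 313, np.int64(317), np.int64(330), np.int64(111), np.int64(138))
bar (np.float64(287.8859060402685), np.float64(188.31543624161074), 149, np.int64(269), np.int64(307), np.int64(186), np.int64(191))
bar xyz [ 0.61139327 -0.00564152  0.139     ]
```

View pics/crop0.png

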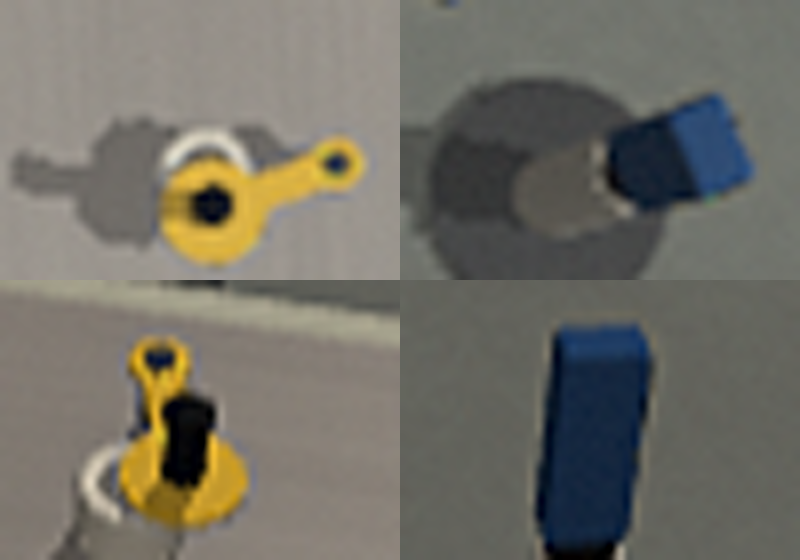

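Run:
```python
from h import *
F=pickle.load(open('F0.pkl','rb'))
S,T=F['side'],F['top']
pr=lambda n,x:print(n,np.round(x,4))
pr('pivot top',onz(T,307,215.2,.132));pr('pivot side',onz(S,300,204.6,.132));
pr('disc top',onz(T,291.6,221.4,.130));pr('disc side',onz(S,303,220.3,.130))
pr('port top',onz(T,290.9,216.7,.126))
# top face of handle
h=cv2.cvtColor(T['img'],cv2.COLOR_RGB2HSV)
m=cv2.inRange(h,(100,100,90),(125,255,255));z=np.zeros_like(m);z[200:225,405:430]=m[200:225,405:430]
y,x=np.nonzero(z);w=np.array([onz(T,a,b,.204)[:2] for a,b in zip(x,y)])
r=cv2.minAreaRect((w*1000).astype(np.float32));print('handle topface',len(x),w.mean(0),r)
e,v=np.linalg.eigh(np.cov(w.T));print('long axis yaw',np.degrees(np.arctan2(v[1,1],v[0,1])),np.sqrt(e*12))
# side view handle top face
h=cv2.cvtColor(S['img'],cv2.COLOR_RGB2HSV)
m=cv2.inRange(h,(100,100,90),(125,255,255));z=np.zeros_like(m);z[105:140,310:340]=m[105:140,310:340]
y,x=np.nonzero(z);w=np.array([onz(S,a,b,.204)[:2] for a,b in zip(x,y)]);print('side topface',len(x),w.mean(0),x.min(),x.max(),y.min(),y.max())
# sheath foot
# foot: dark disc in top crop centre (548,185)->
pr('foot',onz(T,380+(548-400)/8,195+(79+300)/2/8,.008))
# melter yaw: front panel corners (365,393),(476,389) 800px, rear top (358,264),(468,258)
for p in((365,393),(476,389),(358,264),(468,258)): pr('corner',onz(T,p[0]*.7,p[1]*.7,.1))
# bar ends
m=cv2.inRange(T['img'],(0,0,0),(50,50,50));z=np.zeros_like(m);z[184:194,262:315]=m[184:194,262:315]
y,x=np.nonzero(z);p=np.polyfit(x,y,1);print('bar slope',p[0]); a=onz(T,269,np.polyval(p,269),.139);b=onz(T,307,np.polyval(p,307),.139);pr('bar',[a,b]);print('yaw from bar',np.degrees(np.arctan2(*( (b-a)[[0,1]]*[1,-1]))))
from scipy.spatial.transform import Rotation as Ro
print(np.round(Ro.from_rotvec(get_obs()['orientation']).as_matrix(),3))
```

```text
pivot top [ 0.538 -0.056  0.132]
pivot side [ 0.5399 -0.0552  0.132 ]
disc top [ 0.5221 -0.0141  0.13  ]
disc side [ 0.5239 -0.0108  0.13  ]
port top [ 0.5352 -0.0124  0.126 ]
handle topface 76 [ 0.53286114 -0.33349177] ((532.9246215820312, -333.4350280761719), (27.508434295654297, 16.887325286865234), 19.053037643432617)
long axis yaw -162.300706046309 [0.01731084 0.02775601]
side topface 31 [ 0.53528096 -0.33506545] 320 330 111 114
foot [ 0.5339 -0.3337  0.008 ]
corner [0.3781 0.0878 0.1   ]
corner [ 0.3826 -0.1255  0.1   ]
corner [0.6296 0.0995 0.1   ]
corner [ 0.6373 -0.1169  0.1   ]
bar slope -0.06451202114112252
bar [[ 0.6092  0.0456  0.139 ]
 [ 0.6139 -0.0574  0.139 ]]
yaw from bar 2.63211138721575
[[ 0.315 -0.949 -0.001]
 [-0.949 -0.315  0.001]
 [-0.002  0.    -1.   ]]
```

>>> send_rows(grip_force=20, motion=[{"dp": [0, 0, 0.03], "rot": [0, 0, 0], "grip": 0.03}, {"dp": [0, 0, 0.03], "rot": [0, 0, 0], "grip": 0.03}, {"dp": [0.02, 0.04, 0], "rot": [0, 0, -0.057], "grip": 0.03}, {"dp": [0.02, 0.04, 0], "rot": [0, 0, -0.057], "grip": 0.03}, {"dp": [0.02, 0.04, 0], "rot": [0, 0, -0.057], "grip": 0.03}, {"dp": [0.02, 0.04, 0], "rot": [0, 0, -0.057], "grip": 0.03}, {"dp": [0.02, 0.04, 0], "rot": [0, 0, -0.057], "grip": 0.03}, {"dp": [0.02, 0.04, 0], "rot": [0, 0, -0.057], "grip": 0.03}, {"dp": [0.02, 0.04, 0], "rot": [0, 0, -0.057], "grip": 0.03}, {"dp": [0.02, 0.04, 0], "rot": [0, 0, -0.057], "grip": 0.03}, {"dp": [0.02, 0.04, 0], "rot": [0, 0, -0.057], "grip": 0.03}, {"dp": [0.02, 0.04, 0], "rot": [0, 0, -0.057], "grip": 0.03}, {"dp": [0.02, 0.04, 0], "rot": [0, 0, -0.057], "grip": 0.03}, {"dp": [0.02, 0.04, 0], "rot": [0, 0, -0.057], "grip": 0.03}, {"dp": [0.02, 0.04, 0], "rot": [0, 0, -0.057], "grip": 0.03}, {"dp": [0.02, 0.04, 0], "rot": [0, 0, -0.057], "grip": 0.03}, {"dp": [0.01, 0.03, 0], "rot": [0, 0, -0.057], "grip": 0.03}])

```text
clock: 2.22
tcp_pos: [0.5034, -0.0292, 0.2461]
orientation: [-1.508, 2.752, 0.015]
contact_force: [-0.4, 0.2, -0.1]
grip_width: 0.0296
```

>>> send_rows(motion=[{"dp": [0.0195, 0.0165, 0], "rot": [0, 0, 0], "grip": 0.03}, {"dp": [0, 0, -0.03], "rot": [0, 0, 0], "grip": 0.03}, {"dp": [0, 0, -0.02], "rot": [0, 0, 0], "grip": 0.03}, {"dp": [0, 0, 0], "rot": [0, 0, 0], "grip": 0.03}])

```text
clock: 2.72
tcp_pos: [0.5232, -0.0079, 0.194]
orientation: [-1.516, 2.748, 0.017]
contact_force: [-0.1, 0.5, 0.5]
grip_width: 0.0303
```

Run:
```python
from h import *
S=grab('side');T=grab('top')
def crop(f,x0,y0,w,h,k): return cv2.resize(f['img'][y0:y0+h,x0:x0+w,::-1],None,fx=k,fy=k,interpolation=cv2.INTER_CUBIC)
cv2.imwrite('pics/c1.png',np.hstack([crop(S,250,130,100,120,4),crop(T,240,160,100,120,4)]))
o=get_obs();print(o['tcp_pos'],o['orientation'],proj(S,o['tcp_pos']))
```

```text
[ 0.52441922 -0.00801891  0.19575655] [-1.51432392  2.74586576  0.01495835] (np.float64(304.54046717162123), np.float64(199.92538208773084))
```

View pics/c1.png

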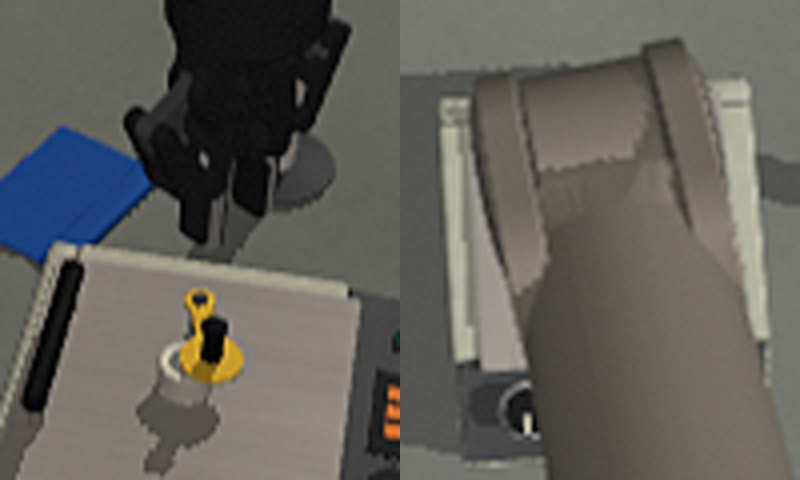

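Fingertips sit above and behind the knob as intended, at about (300,191) and (312,184) in full-frame pixels. That's higher than the TCP projects, so I'm checking the offset against the first view.

Run:
```python
from h import *
F=pickle.load(open('F0.pkl','rb'));S0=F['side'];T0=F['top']
X=np.array([.2126,-.640,.191]);print('TCP0 side',proj(S0,X),'top',proj(T0,X), '+13mm',proj(S0,X+[0,0,.013]))
S=grab('side')
from scipy.spatial.transform import Rotation as Ro
o=get_obs();R=Ro.from_rotvec(o['orientation']).as_matrix();p=o['tcp_pos'];print(p,R[:,0])
a=cv2.resize(S['img'][120:240,250:350,::-1],None,fx=5,fy=5,interpolation=cv2.INTER_CUBIC)
for s in(-1,0,1):
    for b in(0,.01):
        u,v=proj(S,p+R[:,0]*s*.015-R[:,2]*b);cv2.circle(a,(int((u-250+.5)*5),int((v-120+.5)*5)),2,(0,255,255) if b==0 else (0,255,0),-1)
b=S0['img'][0:80,420:520,::-1];b=cv2.resize(b,None,fx=3,fy=3,interpolation=cv2.INTER_CUBIC)
u,v=proj(S0,X);cv2.circle(b,(int((u-420+.5)*3),int((v+.5)*3)),2,(0,255,255),-1)
c=np.zeros((600,800,3),np.uint8);c[:,:500]=a;c[:240,500:]=b;cv2.imwrite('pics/c2.png',c)
```

```text
TCP0 side (np.float64(447.1964014214698), np.float64(77.40698003635828)) top (np.float64(549.1920830032864), np.float64(341.087283111398)) +13mm (np.float64(448.55313141294334), np.float64(73.38550523427568))
[ 0.52485504 -0.00808807  0.19625349] [-0.5337317  -0.84559137 -0.01028175]
```

View pics/c2.png

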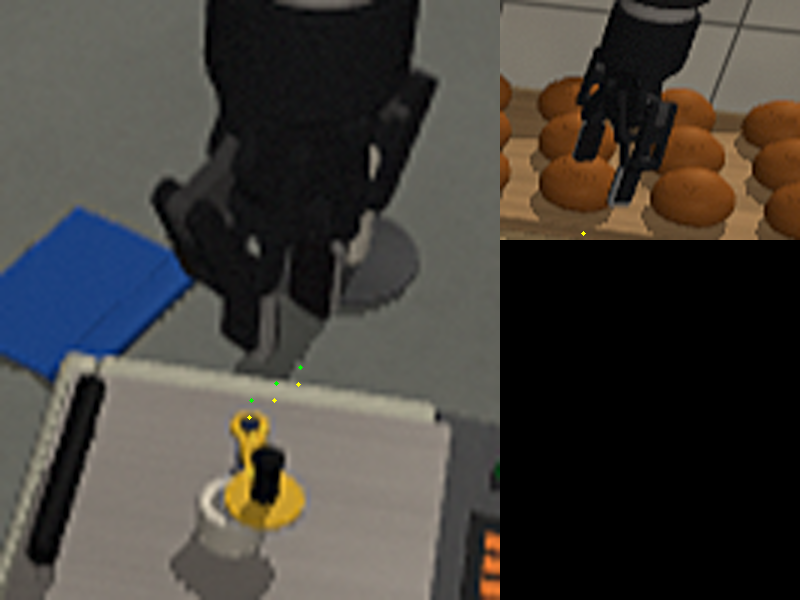

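The tips appear 35–50 mm higher along the tool axis than the stated TCP. I'll descend carefully and check by image and force.

>>> send_rows(motion=[{"dp": [-0.002, -0.005, -0.02], "rot": [0, 0, 0], "grip": 0.03}, {"dp": [0, 0, -0.015], "rot": [0, 0, 0], "grip": 0.03}, {"dp": [0, 0, -0.01], "rot": [0, 0, 0], "grip": 0.03}, {"dp": [0, 0, 0], "rot": [0, 0, 0], "grip": 0.03}])

```text
clock: 3.38
tcp_pos: [0.5252, -0.0132, 0.153]
orientation: [-1.51, 2.741, 0.009]
contact_force: [0.1, 0.4, 0.6]
grip_width: 0.03
```

Run:
```python
from h import *
S=grab('side');T=grab('top')
o=get_obs();print(o['tcp_pos'],o['orientation'],proj(S,o['tcp_pos']))
a=cv2.resize(S['img'][130:240,260:345,::-1],None,fx=5,fy=5,interpolation=cv2.INTER_CUBIC)
a=np.clip(a.astype(float)*1.8,0,255).astype(np.uint8)
cv2.imwrite('pics/c3.png',a)
```

```text
[ 0.52584729 -0.01308957  0.153844  ] [-1.50939559  2.74000147  0.00824442] (np.float64(303.03635292770355), np.float64(211.9494624795757))
```

View pics/c3.png

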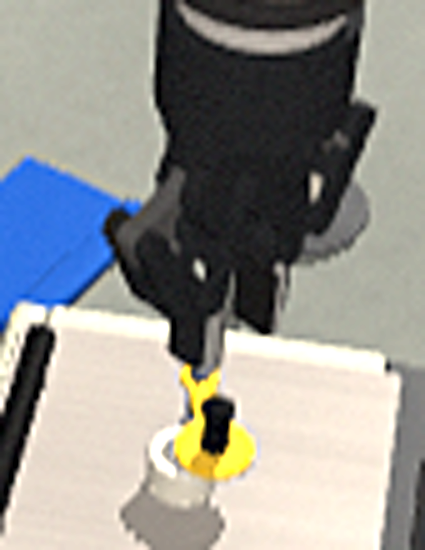

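Side view now shows the tips at about (300,204) and (313,196), still short of the knob at (303,213). I can't yet tell whether the offset is in z or in −y, so I'm using the first frames (top, side and the shadow) to decide.

Run:
```python
from h import *
F=pickle.load(open('F0.pkl','rb'));S0=F['side'];T0=F['top']
d=onz(T0,291.6,221.4,.1285);s=onz(T0,281.2,217.5,.106);print('disc shadow dir per m',(s-d)/.0225)
# tin top & knob ref: knob shadow tip (crop 20,168)
k=onz(T0,267.5,216,.106);kt=onz(T0,291.6,220.6,.158);print('knob?',(k-kt)/.052)
a=T0['img'][335:420,480:560,::-1];b=T0['img'][270:320,340:430,::-1]
a=cv2.resize(a,None,fx=5,fy=5,interpolation=cv2.INTER_CUBIC);b=cv2.resize(b,None,fx=4,fy=4,interpolation=cv2.INTER_CUBIC)
c=np.zeros((600,800,3),np.uint8);c[:425,:400]=a;c[:200,410:770]=b
u,v=proj(T0,[.2126,-.640,.191]);cv2.circle(c,(int((u-479.5)*5),int((v-334.5)*5)),3,(0,255,255),-1)
g=cv2.resize(S0['img'][0:80,430:490,::-1],None,fx=5,fy=5,interpolation=cv2.INTER_CUBIC);c[200:600,450:750]=g
cv2.imwrite('pics/c4.png',c)
```

```text
disc shadow dir per m [ 0.57928682  1.27421219 -1.        ]
knob? [ 0.34601823  1.28318695 -1.        ]
```

View pics/c4.png

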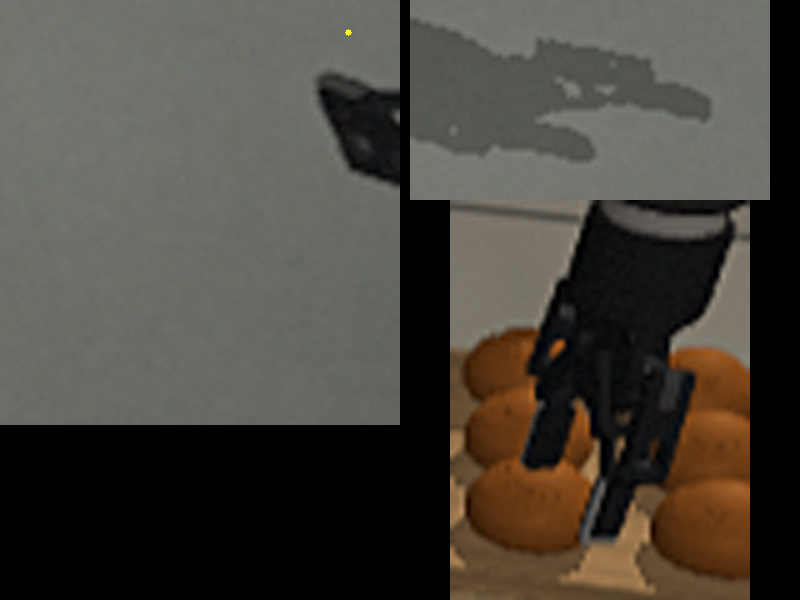

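Run:
```python
from h import *
F=pickle.load(open('F0.pkl','rb'));S0=F['side'];T0=F['top']
for tp in((545,352),(547,359)):
    X=tri((S0,T0),((460,68.4),tp));print('near finger',X,proj(S0,X),proj(T0,X))
# expected tip near finger: TCP - x*(.0425+.006), +13mm
e=np.array([.2126,-.640,.191])-np.array([.315,-.949,0])*.0485+[0,0,.013];print('exp',e,proj(S0,e),proj(T0,e))
l=np.array([.46,1.28,-1])
for sh,sd in(((415,296),(448,53)),((385.5,308.7),(460,68.4))):
    s=onz(T0,*sh,0);c,d=ray(S0,*sd)
    k=np.linalg.lstsq(np.c_[d,l],s-c,rcond=None)[0];print('shadow/side',c+d*k[0],s-l*k[1])
```

```text
near finger [ 0.19711295 -0.5967778   0.24374648] (np.float64(459.0988657626875), np.float64(68.37357290549295)) (np.float64(545.0619122872347), np.float64(353.07585700738025))
near finger [ 0.18880911 -0.60064499  0.24289363] (np.float64(461.9542419493631), np.float64(68.41287673838397)) (np.float64(546.8123015166251), np.float64(356.65498034258485))
exp [ 0.1973225 -0.5939735  0.204    ] (np.float64(454.53590046205767), np.float64(81.65512739111668)) (np.float64(533.7727317344301), np.float64(348.95709274885337))
shadow/side [ 0.22469709 -0.68707287  0.2437635 ] [ 0.19489891 -0.68006771  0.23902294]
shadow/side [ 0.19409691 -0.59990341  0.24254064] [ 0.15959009 -0.5908907   0.23820377]
```

Triangulation from two views plus the shadow settles it: the tips are about 39 mm above the reported TCP (allowing for setback), and xy is right. I'll keep going down in stages with a check on force.

>>> send_rows(motion=[{"dp": [-0.003, 0.001, -0.015], "rot": [0, 0, 0], "grip": 0.03}, {"dp": [0, 0, -0.012], "rot": [0, 0, 0], "grip": 0.03}, {"dp": [0, 0, -0.003], "rot": [0, 0, 0], "grip": 0.03}, {"dp": [0, 0, -0.003], "rot": [0, 0, 0], "grip": 0.03}])

```text
clock: 3.98
tcp_pos: [0.523, -0.0118, 0.1192]
orientation: [-1.509, 2.739, 0.008]
contact_force: [-0.8, 0.4, -0.5]
grip_width: 0.0298
```

>>> send_rows(motion=[{"dp": [0, 0, -0.008], "rot": [0, 0, 0], "grip": 0.03}, {"dp": [0, 0, -0.006], "rot": [0, 0, 0], "grip": 0.03}, {"dp": [0, 0, -0.003], "rot": [0, 0, 0], "grip": 0.03}, {"dp": [0, 0, 0], "rot": [0, 0, 0], "grip": 0.03}])

```text
clock: 4.47
tcp_pos: [0.5232, -0.0118, 0.1009]
orientation: [-1.509, 2.739, 0.008]
contact_force: [-0.6, -0.4, -0.7]
grip_width: 0.0303
```

Run:
```python
from h import *
S=grab('side')
o=get_obs();print(o['tcp_pos'],o['contact_force'],o['grip_width'],o['clock'])
a=cv2.resize(S['img'][170:240,260:345,::-1],None,fx=7,fy=7,interpolation=cv2.INTER_CUBIC)
a=np.clip(a.astype(float)*1.8,0,255).astype(np.uint8)
cv2.imwrite('pics/c5.png',a)
```

```text
[ 0.5232278  -0.01181033  0.10102138] [-0.23125941 -1.04746833  0.05809529] 0.0298932449463465 4.525
```

View pics/c5.png

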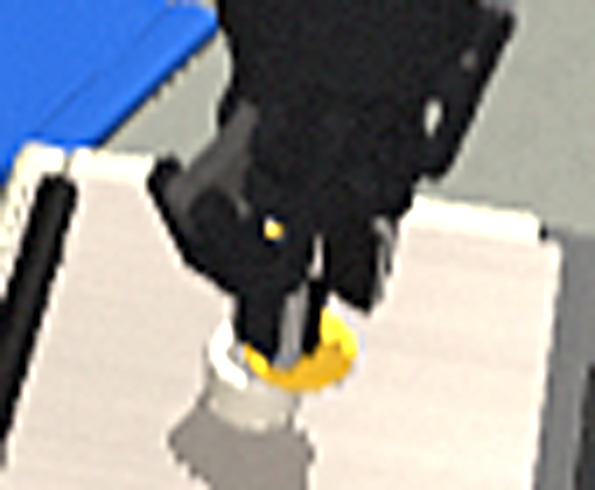

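Side view: the knob (px about (305,216)) is between the fingers, with the tips just above the disc. Swinging it now along the arc.

>>> send_rows(motion=[{"dp": [-0.0045, -0.003, 0], "rot": [0, 0, 0.05], "grip": 0.03}, {"dp": [-0.0045, -0.003, 0], "rot": [0, 0, 0.05], "grip": 0.03}, {"dp": [-0.0045, -0.003, 0], "rot": [0, 0, 0.05], "grip": 0.03}, {"dp": [-0.0045, -0.003, 0], "rot": [0, 0, 0.05], "grip": 0.03}, {"dp": [-0.0035, -0.005, 0], "rot": [0, 0, 0.05], "grip": 0.03}, {"dp": [-0.0035, -0.005, 0], "rot": [0, 0, 0.05], "grip": 0.03}, {"dp": [-0.002, -0.0055, 0], "rot": [0, 0, 0.05], "grip": 0.03}, {"dp": [-0.002, -0.0055, 0], "rot": [0, 0, 0.05], "grip": 0.03}, {"dp": [-0.0005, -0.006, 0], "rot": [0, 0, 0.05], "grip": 0.03}, {"dp": [-0.0005, -0.006, 0], "rot": [0, 0, 0.05], "grip": 0.03}, {"dp": [0.0005, -0.005, 0], "rot": [0, 0, 0.05], "grip": 0.03}])

```text
clock: 5.9
tcp_pos: [0.4927, -0.0555, 0.1032]
orientation: [-2.222, 2.196, 0.022]
contact_force: [-0.5, 1.3, 0.3]
grip_width: 0.0297
```

>>> send_rows(motion=[{"dp": [0.0005, -0.005, -0.001], "rot": [0, 0, 0], "grip": 0.03}, {"dp": [0.0005, -0.005, 0], "rot": [0, 0, 0], "grip": 0.03}, {"dp": [0.0005, -0.002, 0], "rot": [0, 0, 0], "grip": 0.03}])

```text
clock: 6.28
tcp_pos: [0.4936, -0.0646, 0.1022]
orientation: [-2.22, 2.195, 0.028]
contact_force: [-3.5, 9.4, 2.1]
grip_width: 0.0297
```

>>> send_rows(motion=[{"dp": [0, 0.006, 0], "rot": [0, 0, 0], "grip": 0.03}, {"dp": [0, 0, 0.03], "rot": [0, 0, 0], "grip": 0.03}, {"dp": [0, 0, 0.04], "rot": [0, 0, 0], "grip": 0.03}, {"dp": [0, -0.01, 0.03], "rot": [0, 0, 0], "grip": 0.06}, {"dp": [0.005, -0.035, 0], "rot": [0, 0, 0.045], "grip": 0.06}, {"dp": [0.005, -0.035, 0], "rot": [0, 0, 0.045], "grip": 0.06}, {"dp": [0.005, -0.035, 0], "rot": [0, 0, 0.045], "grip": 0.06}, {"dp": [0.005, -0.035, 0], "rot": [0, 0, 0.045], "grip": 0.06}, {"dp": [0.005, -0.035, 0], "rot": [0, 0, 0.045], "grip": 0.06}, {"dp": [0.005, -0.035, 0], "rot": [0, 0, 0.045], "grip": 0.06}, {"dp": [0.005, -0.03, 0], "rot": [0, 0, 0.045], "grip": 0.06}, {"dp": [0.004, -0.015, 0], "rot": [0, 0, 0], "grip": 0.06}, {"dp": [0, 0, 0], "rot": [0, 0, 0], "grip": 0.06}])

```text
clock: 7.9
tcp_pos: [0.535, -0.3352, 0.2079]
orientation: [-2.542, 1.819, 0.016]
contact_force: [-1.8, 0.8, 0.0]
grip_width: 0.0599
```

Run:
```python
from h import *
S=grab('side');T=grab('top');pickle.dump({'side':S,'top':T},open('F1.pkl','wb'))
o=get_obs();print(o['tcp_pos'],o['contact_force'],o['grip_width'],o['clock'])
from scipy.spatial.transform import Rotation as Ro
R=Ro.from_rotvec(o['orientation']).as_matrix();print('yaw x',np.degrees(np.arctan2(R[1,0],R[0,0])),'z',R[:,2])
def crop(f,x0,y0,w,h,k): return cv2.resize(f['img'][y0:y0+h,x0:x0+w,::-1],None,fx=k,fy=k,interpolation=cv2.INTER_CUBIC)
a=np.hstack([crop(T,265,195,50,40,8),crop(T,380,180,80,64,5)])
b=np.hstack([crop(S,280,190,50,35,8),crop(S,290,70,80,56,5)])
cv2.imwrite('pics/c6.png',np.clip(np.vstack([a,b])*1.3,0,255))
```

```text
[ 0.53515328 -0.3332967   0.20805998] [-0.10966592 -0.18051095  0.63096785] 0.060024243957552494 8.0
yaw x -71.01669092465659 z [ 5.43389268e-04  1.88349170e-02 -9.99822460e-01][ WARN:0@7.060] global loadsave.cpp:1063 imwrite_ Unsupported depth image for selected encoder is fallbacked to CV_8U.
```

View pics/c6.png

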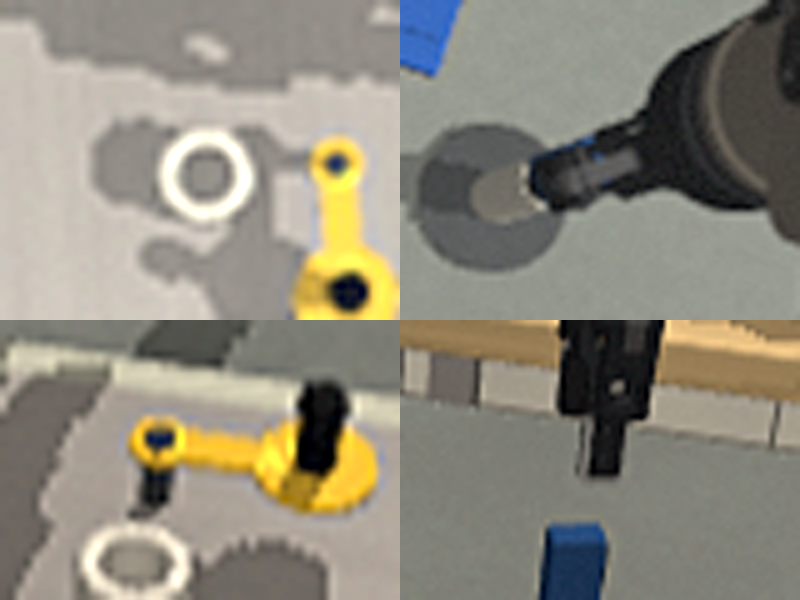

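Cover is at its stop: the knob sits straight towards the panel from the pivot and the white collar is clear, at top px about (290.5,216.6). The gripper is above the probe handle. Measuring the port centre, then grasping.

Run:
```python
from h import *
F=pickle.load(open('F1.pkl','rb'))
for n,(x0,y0,x1,y1) in(('top',(282,208,299,225)),('side',(288,216,306,232))):
    f=F[n];im=f['img'][y0:y1,x0:x1].astype(float);g=im.min(2);sat=im.max(2)-im.min(2)
    for thr in(165,180):
        m=((g>thr)&(sat<40)).astype(np.uint8)
        y,x=np.nonzero(m);h=cv2.convexHull(np.c_[x,y].astype(np.float32));
        e=cv2.fitEllipse(h) if len(h)>4 else None
        c=np.array(e[0])+[x0,y0];print(n,thr,len(x),e,np.round(onz(f,*c,.126),4), 'side' )
```

```text
top 165 44 ((8.444204330444336, 8.346869468688965), (10.440266609191895, 10.731549263000488), 38.01176452636719) [ 0.5362 -0.0112  0.126 ] side
top 180 29 ((8.311474800109863, 8.428446769714355), (9.679108619689941, 10.082742691040039), 104.9607162475586) [ 0.536  -0.0108  0.126 ] side
side 165 13 ((8.662209510803223, 3.608067035675049), (6.844692707061768, 12.752096176147461), 93.35302734375) [ 0.5385 -0.0129  0.126 ] sideTraceback (most recent call last):
  File "<stdin>", line 9, in <module>
TypeError: 'NoneType' object is not subscriptable
```

>>> send_rows(grip_force=40, motion=[{"dp": [-0.001, -0.001, -0.02], "rot": [-0.019, 0, 0], "grip": 0.06}, {"dp": [0, 0, -0.02], "rot": [0, 0, 0], "grip": 0.06}, {"dp": [0, 0, -0.02], "rot": [0, 0, 0], "grip": 0.06}, {"dp": [0, 0, -0.02], "rot": [0, 0, 0], "grip": 0.06}, {"dp": [0, 0, -0.015], "rot": [0, 0, 0], "grip": 0.06}, {"dp": [0, 0, 0], "rot": [0, 0, 0], "grip": 0.06}])

```text
clock: 8.75
tcp_pos: [0.5363, -0.3242, 0.1128]
orientation: [-2.564, 1.811, -0.004]
contact_force: [-0.2, -0.0, 0.7]
grip_width: 0.06
```

>>> send_rows(motion=[{"dp": [-0.002, -0.0095, 0], "rot": [0, 0, 0], "grip": 0.06}, {"dp": [0, 0, 0], "rot": [0, 0, 0], "grip": 0.06}])

```text
clock: 9.0
tcp_pos: [0.5352, -0.3346, 0.1144]
orientation: [-2.564, 1.811, -0.008]
contact_force: [0.2, -0.6, 0.0]
grip_width: 0.0604
```

```bash
cat >> h.py <<'E'
def st():
    from scipy.spatial.transform import Rotation as Ro
    o=get_obs();R=Ro.from_rotvec(o['orientation']).as_matrix()
    print('pos',np.round(o['tcp_pos'],4),'yaw %.1f'%np.degrees(np.arctan2(R[1,0],R[0,0])),'z',np.round(R[:,2],4),'F',np.round(o['contact_force'],1),'w %.4f'%o['grip_width'],'t',o['clock']);return o
E
python3 -c "
from h import *
st()"
```

```text
pos [ 0.5352 -0.3346  0.1144] yaw -70.5 z [ 5.5e-03 -7.0e-04 -1.0e+00] F [ 0.2 -0.6  0. ] w 0.0604 t 9.0
```

>>> send_rows(grip_force=40, motion=[{"dp": [0, 0, 0], "rot": [0, 0, 0], "grip": 0.01}, {"dp": [0, 0, 0], "rot": [0, 0, 0], "grip": 0.01}, {"dp": [0, 0, 0], "rot": [0, 0, 0], "grip": 0.01}, {"dp": [0, 0, 0], "rot": [0, 0, 0], "grip": 0.01}, {"dp": [0, 0, 0], "rot": [0, 0, 0], "grip": 0.01}, {"dp": [0, 0, 0], "rot": [0, 0, 0], "grip": 0.01}])

```text
clock: 9.75
tcp_pos: [0.5357, -0.335, 0.1155]
orientation: [-2.563, 1.811, -0.01]
contact_force: [-0.3, 0.0, 0.3]
grip_width: 0.0199
```

>>> send_rows(motion=[{"dp": [0, 0, 0.005], "rot": [0, 0, 0], "grip": 0.01}, {"dp": [0, 0, 0.01], "rot": [0, 0, 0], "grip": 0.01}, {"dp": [0, 0, 0.01], "rot": [0, 0, 0], "grip": 0.01}, {"dp": [0, 0, 0.005], "rot": [0, 0, 0], "grip": 0.01}])

```text
clock: 10.25
tcp_pos: [0.5354, -0.3347, 0.1473]
orientation: [-2.564, 1.811, -0.009]
contact_force: [0.5, 0.2, -1.2]
grip_width: 0.0194
```

>>> send_rows(motion=[{"dp": [0, 0, 0.01], "rot": [0, 0, 0], "grip": 0.01}, {"dp": [0, 0, 0.015], "rot": [0, 0, 0], "grip": 0.01}, {"dp": [0, 0, 0.015], "rot": [0, 0, 0], "grip": 0.01}, {"dp": [0, 0, 0.015], "rot": [0, 0, 0], "grip": 0.01}, {"dp": [0, 0, 0.015], "rot": [0, 0, 0], "grip": 0.01}, {"dp": [0, 0, 0.02], "rot": [0, 0, 0], "grip": 0.01}, {"dp": [0, 0, 0.02], "rot": [0, 0, 0], "grip": 0.01}, {"dp": [0, 0, 0.02], "rot": [0, 0, 0], "grip": 0.01}, {"dp": [0, 0, 0.01], "rot": [0, 0, 0], "grip": 0.01}, {"dp": [0, 0, 0], "rot": [0, 0, 0], "grip": 0.01}])

```text
clock: 11.5
tcp_pos: [0.5357, -0.3346, 0.2987]
orientation: [-2.563, 1.81, -0.014]
contact_force: [-0.9, -0.3, -0.7]
grip_width: 0.0194
```

Run:
```python
from h import *
S=grab('side');T=grab('top');pickle.dump({'side':S,'top':T},open('F2.pkl','wb'));st()
def crop(f,x0,y0,w,h,k): return cv2.resize(f['img'][y0:y0+h,x0:x0+w,::-1],None,fx=k,fy=k,interpolation=cv2.INTER_CUBIC)
cv2.imwrite('pics/c7.png',np.clip(np.hstack([crop(S,290,50,80,120,5),crop(T,380,160,80,120,5)])*1.4,0,255).astype(np.uint8))
```

```text
pos [ 0.5352 -0.3344  0.2974] yaw -70.5 z [ 0.0075 -0.0016 -1.    ] F [-0.6  0.3 -1.1] w 0.0195 t 11.6
```

View pics/c7.png

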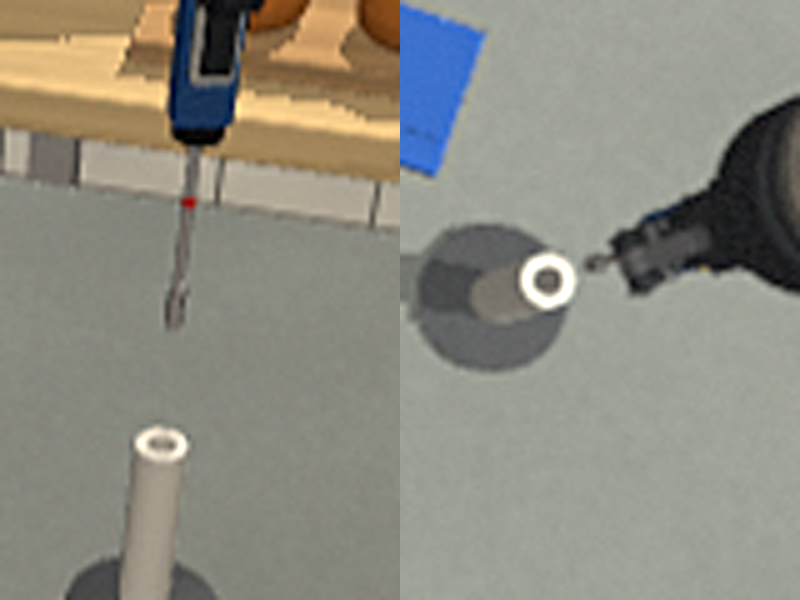

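Probe is out and upright; ring at side px (327,90), tip (324,115), top-view tip about (418.6,212). Now computing the probe-to-TCP offset and the port position in both cameras.

```bash
cat >> h.py <<'E'
def ringpx(f,box):
    x0,y0,x1,y1=box;im=f['img'][y0:y1,x0:x1].astype(float)
    w=np.clip(im[:,:,0]-np.maximum(im[:,:,1],im[:,:,2])-30,0,None);y,x=np.mgrid[y0:y1,x0:x1]
    return (w*x).sum()/w.sum(),(w*y).sum()/w.sum(),(w>0).sum()
def brightellipse(f,box,thr,satmax=60):
    x0,y0,x1,y1=box;k=6
    im=cv2.resize(f['img'][y0:y1,x0:x1],None,fx=k,fy=k,interpolation=cv2.INTER_CUBIC).astype(int)
    m=((im.min(2)>thr)&(im.max(2)-im.min(2)<satmax)).astype(np.uint8)
    n,l,s,c=cv2.connectedComponentsWithStats(m);i=1+np.argmax(s[1:,4]);m=(l==i).astype(np.uint8)
    cs,h=cv2.findContours(m,cv2.RETR_CCOMP,cv2.CHAIN_APPROX_NONE)
    out=[]
    for j,q in enumerate(cs):
        if len(q)>30:
            e=cv2.fitEllipse(q);out.append((('hole' if h[0][j][3]>=0 else 'outer'),((e[0][0]+.5)/k-.5+x0,(e[0][1]+.5)/k-.5+y0),np.round(np.array(e[1])/k,1)))
    return out
E
python3 - <<'E'
from h import *
F1=pickle.load(open('F1.pkl','rb'));F2=pickle.load(open('F2.pkl','rb'))
S,T=F2['side'],F2['top']
r=ringpx(S,(320,82,335,98));print('ring',r,onz(S,r[0],r[1],.267))
print('tip side',onz(S,324.4,115.3,.192),'tip top',onz(T,418.6,212,.192))
for n,f,b,z in(('port top',F1['top'],(282,206,300,226),.126),('port side',F1['side'],(286,212,308,234),.126),('port side2',F2['side'],(286,212,308,234),.126),('rim side',S,(312,130,332,147),.120),('rim top',T,(400,205,420,226),.120)):
    for thr in(150,175):
        for e in brightellipse(f,b,thr): print(n,thr,e[0],np.round(e[1],2),e[2],np.round(onz(f,*e[1],z),4))
E
```

```text
ring (np.float64(327.3836206896552), np.float64(90.06896551724138), np.int64(7)) [ 0.53608485 -0.33618591  0.267     ]
tip side [ 0.53622756 -0.33819025  0.192     ] tip top [ 0.53576414 -0.33753404  0.192     ]
port top 150 outer [290.33 216.33] [11.2 11.5] [ 0.5363 -0.0109  0.126 ]
port top 150 hole [290.33 216.42] [7.5 7.7] [ 0.536  -0.0109  0.126 ]
port top 175 outer [290.34 216.39] [10.4 10.6] [ 0.5361 -0.0109  0.126 ]
port top 175 hole [290.29 216.42] [8.2 8.5] [ 0.536  -0.0108  0.126 ]
port side 150 outer [297.5  220.03] [ 8.2 10.2] [ 0.5364 -0.0121  0.126 ]
port side 175 outer [291.14 219.11] [1.1 3.6] [ 0.5507 -0.0112  0.126 ]
port side2 150 outer [297.48 220.03] [ 8.2 10.2] [ 0.5364 -0.0121  0.126 ]
port side2 175 outer [291.12 219.16] [1.  3.3] [ 0.5507 -0.011   0.126 ]
rim side 150 outer [324.63 138.54] [3.7 4.2] [ 0.5278 -0.3364  0.12  ]
rim side 175 outer [325.79 138.74] [0.7 2.3] [ 0.5246 -0.3364  0.12  ]
rim top 150 outer [409.23 215.66] [10.1 10.4] [ 0.5329 -0.334   0.12  ]
rim top 150 hole [409.15 215.74] [6.5 6.5] [ 0.5327 -0.3338  0.12  ]
rim top 175 outer [409.17 215.66] [9.3 9.6] [ 0.5329 -0.3338  0.12  ]
rim top 175 hole [409.17 215.73] [7.2 7.3] [ 0.5328 -0.3338  0.12  ]
```

>>> send_rows(motion=[{"dp": [0, 0.01, 0], "rot": [0, 0.0075, 0], "grip": 0.01}, {"dp": [0, 0.02, 0], "rot": [0, 0, 0], "grip": 0.01}, {"dp": [0, 0.025, 0], "rot": [0, 0, 0], "grip": 0.01}, {"dp": [0, 0.03, 0], "rot": [0, 0, 0], "grip": 0.01}, {"dp": [0, 0.03, 0], "rot": [0, 0, 0], "grip": 0.01}, {"dp": [0, 0.03, 0], "rot": [0, 0, 0], "grip": 0.01}, {"dp": [0, 0.03, 0], "rot": [0, 0, 0], "grip": 0.01}, {"dp": [0, 0.03, 0], "rot": [0, 0, 0], "grip": 0.01}, {"dp": [0, 0.03, 0], "rot": [0, 0, 0], "grip": 0.01}, {"dp": [0, 0.03, 0], "rot": [0, 0, 0], "grip": 0.01}, {"dp": [0, 0.025, 0], "rot": [0, 0, 0], "grip": 0.01}, {"dp": [0, 0.015, 0], "rot": [0, 0, 0], "grip": 0.01}, {"dp": [0, 0.01, 0], "rot": [0, 0, 0], "grip": 0.01}, {"dp": [0, 0, 0], "rot": [0, 0, 0], "grip": 0.01}])

```text
clock: 13.35
tcp_pos: [0.5273, 0.0103, 0.292]
orientation: [2.579, -1.789, -0.016]
contact_force: [0.2, -0.4, -1.2]
grip_width: 0.0193
```

```bash
python3 -c "
from h import *
st()"
```

```text
pos [0.5273 0.0103 0.292 ] yaw -69.5 z [-0.01    0.0032 -0.9999] F [ 0.2 -0.4 -1.2] w 0.0193 t 13.35
```

>>> send_rows(motion=[{"dp": [0.004, -0.01, 0], "rot": [-0.003, -0.01, 0], "grip": 0.01}, {"dp": [0.003, -0.008, -0.01], "rot": [0, 0, 0], "grip": 0.01}, {"dp": [0, 0, -0.01], "rot": [0, 0, 0], "grip": 0.01}, {"dp": [0, 0, 0], "rot": [0, 0, 0], "grip": 0.01}])

```text
clock: 13.85
tcp_pos: [0.5345, -0.0131, 0.2696]
orientation: [2.575, -1.798, 0.0]
contact_force: [-0.2, -0.5, -1.2]
grip_width: 0.0198
```

```bash
python3 -c "
from h import *
st()"
```

```text
pos [ 0.5345 -0.0131  0.2696] yaw -69.8 z [-9.0e-04 -1.2e-03 -1.0e+00] F [-0.2 -0.5 -1.2] w 0.0198 t 13.85
```

>>> send_rows(motion=[{"dp": [0.0008, 0.004, -0.012], "rot": [0, 0, 0], "grip": 0.01}, {"dp": [0, 0, -0.005], "rot": [0, 0, 0], "grip": 0.01}, {"dp": [0, 0, 0], "rot": [0, 0, 0], "grip": 0.01}])

```text
clock: 14.22
tcp_pos: [0.5352, -0.0083, 0.2511]
orientation: [2.575, -1.797, -0.001]
contact_force: [-1.3, 0.7, -1.3]
grip_width: 0.0197
```

Run:
```python
from h import *
S=grab('side');o=st();zt=.010+o['tcp_pos'][2]-.1155;print('tip z',zt)
r=ringpx(S,(285,170,325,215));print('ring',r,np.round(onz(S,r[0],r[1],zt+.075),4))
for p in((.5361,-.011),(.5364,-.0121)): print('port px',proj(S,[*p,.126]),'tip pred',proj(S,[*p,zt]),'ring pred',proj(S,[*p,zt+.075]))
pickle.dump(S,open('F3.pkl','wb'))
a=S['img'][155:240,260:340,::-1];cv2.imwrite('pics/c8.png',np.clip(cv2.resize(a,None,fx=7,fy=7,interpolation=cv2.INTER_CUBIC)*1.3,0,255).astype(np.uint8))
```

```text
pos [ 0.5353 -0.0082  0.2513] yaw -69.8 z [-1.2e-03 -8.0e-04 -1.0e+00] F [-0.3 -1.  -1.2] w 0.0197 t 14.275
tip z 0.14581071441373644
ring (np.float64(310.25885225885224), np.float64(203.01098901098902), np.int64(121)) [0.5083 0.0232 0.2208]
port px (np.float64(297.5184398553104), np.float64(220.40861507385142)) tip pred (np.float64(298.0276092208898), np.float64(214.28038772782736)) ring pred (np.float64(300.1057183275657), np.float64(189.26881806856218))
port px (np.float64(297.48823594047735), np.float64(220.03296876428783)) tip pred (np.float64(297.99651122795484), np.float64(213.90415600901508)) ring pred (np.float64(300.07083644338604), np.float64(188.89182282631637))
```

View pics/c8.png

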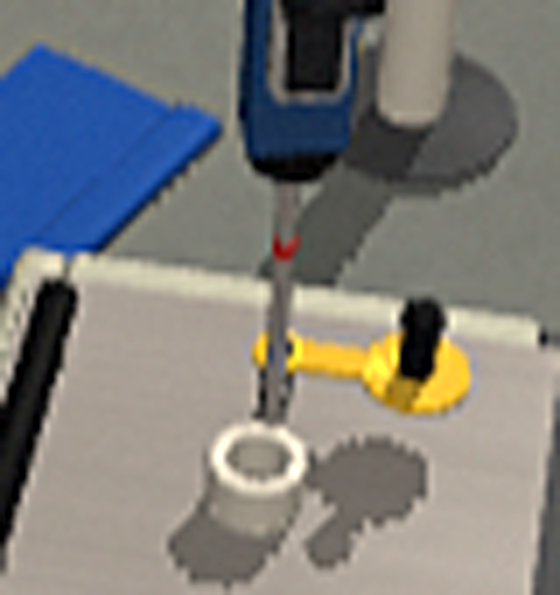

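Probe hangs over the port: ring at (300.3,189.8) against a predicted (300.1,189.1), tip about (298.5,214), and the collar bore is open. Refining numerically by differencing against the earlier frame.

```bash
cat >> h.py <<'E'
def stem(S,B,v0,v1,u0=288,u1=312):
    d=np.abs(S['img'].astype(float)-B['img']).sum(2);P=[]
    for v in range(v0,v1):
        w=d[v,u0:u1].copy();w[w<40]=0
        if w.sum()>0: P.append((v,(w>0).sum(),(w*np.arange(u0,u1)).sum()/w.sum()))
    return np.array(P)
E
python3 - <<'E'
from h import *
S=pickle.load(open('F3.pkl','rb'));B=pickle.load(open('F1.pkl','rb'))['side']
zt=.1458
r=ringpx(S,(294,184,307,196));print('ring',r,np.round(onz(S,r[0],r[1],zt+.075),4))
P=stem(S,B,186,222);print(np.round(P,1).tolist())
E
```

```text
ring (np.float64(300.1410579345088), np.float64(190.16624685138538), np.int64(10)) [ 0.5355 -0.0084  0.2208]
[[186.0, 3.0, 299.9], [187.0, 2.0, 299.3], [188.0, 2.0, 299.9], [189.0, 4.0, 300.2], [190.0, 4.0, 300.2], [191.0, 3.0, 300.0], [192.0, 2.0, 299.5], [193.0, 2.0, 299.6], [194.0, 2.0, 299.6], [195.0, 10.0, 294.4], [196.0, 10.0, 294.2], [197.0, 10.0, 294.6], [198.0, 10.0, 294.7], [199.0, 9.0, 294.3], [200.0, 7.0, 293.5], [201.0, 7.0, 293.9], [202.0, 5.0, 296.1], [203.0, 4.0, 295.1], [204.0, 4.0, 297.5], [205.0, 3.0, 299.3], [206.0, 3.0, 298.9], [207.0, 4.0, 298.8], [208.0, 5.0, 298.4], [209.0, 4.0, 298.5], [210.0, 4.0, 298.7], [211.0, 4.0, 298.5], [212.0, 4.0, 298.3], [213.0, 4.0, 298.6], [214.0, 3.0, 299.2], [215.0, 2.0, 298.5], [216.0, 1.0, 298.0]]
```

>>> send_rows(motion=[{"dp": [0.0008, -0.0003, 0], "rot": [0, 0, 0], "grip": 0.01}, {"dp": [0, 0, -0.006], "rot": [0, 0, 0], "grip": 0.01}, {"dp": [0, 0, -0.008], "rot": [0, 0, 0], "grip": 0.01}, {"dp": [0, 0, -0.008], "rot": [0, 0, 0], "grip": 0.01}, {"dp": [0, 0, -0.003], "rot": [0, 0, 0], "grip": 0.01}])

```text
clock: 14.9
tcp_pos: [0.5364, -0.0085, 0.2252]
orientation: [2.576, -1.797, 0.001]
contact_force: [0.3, -0.0, -1.1]
grip_width: 0.0198
```

Run:
```python
from h import *
S=grab('side');B=pickle.load(open('F1.pkl','rb'))['side'];o=st();zt=.010+o['tcp_pos'][2]-.1155;print('tip z',zt)
r=ringpx(S,(292,186,307,203));print('ring',r,np.round(onz(S,r[0],r[1],zt+.075)+[.0004,-.003,0],4))
print(np.round(stem(S,B,208,224,292,306),1).tolist())
```

```text
pos [ 0.5363 -0.0085  0.225 ] yaw -69.8 z [-4.e-04 -9.e-04 -1.e+00] F [-0.3  1.2 -2.4] w 0.0196 t 14.95
tip z 0.11948060871860304
ring (np.float64(298.8616600790514), np.float64(199.29249011857706), np.int64(8)) [ 0.5369 -0.0111  0.1945]
[[208.0, 3.0, 298.2], [209.0, 3.0, 298.2], [210.0, 3.0, 298.2], [211.0, 2.0, 298.3], [212.0, 2.0, 298.3], [213.0, 2.0, 298.4], [214.0, 1.0, 299.0], [215.0, 4.0, 297.2], [216.0, 6.0, 297.4], [217.0, 6.0, 297.5], [218.0, 4.0, 297.2], [219.0, 4.0, 297.2], [220.0, 4.0, 297.4], [221.0, 5.0, 296.9], [222.0, 3.0, 297.2], [223.0, 4.0, 295.3]]
```

>>> send_rows(motion=[{"dp": [-0.0003, 0, -0.006], "rot": [0, 0, 0], "grip": 0.01}, {"dp": [0, 0, -0.008], "rot": [0, 0, 0], "grip": 0.01}, {"dp": [0, 0, -0.008], "rot": [0, 0, 0], "grip": 0.01}, {"dp": [0, 0, -0.006], "rot": [0, 0, 0], "grip": 0.01}])

```text
clock: 15.45
tcp_pos: [0.5363, -0.0085, 0.1954]
orientation: [2.576, -1.797, 0.001]
contact_force: [-0.9, 0.3, -1.5]
grip_width: 0.0198
```

>>> send_rows(motion=[{"dp": [-0.0003, 0, -0.006], "rot": [0, 0, 0], "grip": 0.01}, {"dp": [0, 0, -0.008], "rot": [0, 0, 0], "grip": 0.01}, {"dp": [0, 0, -0.008], "rot": [0, 0, 0], "grip": 0.01}, {"dp": [0, 0, -0.008], "rot": [0, 0, 0], "grip": 0.01}, {"dp": [0, 0, -0.005], "rot": [0, 0, 0], "grip": 0.01}, {"dp": [0, 0, 0], "rot": [0, 0, 0], "grip": 0.01}])

```text
clock: 16.2
tcp_pos: [0.5356, -0.0085, 0.1573]
orientation: [2.576, -1.797, -0.0]
contact_force: [-0.2, -0.1, -0.6]
grip_width: 0.0195
```

Run:
```python
from h import *
S=grab('side');o=st();zt=.010+o['tcp_pos'][2]-.1155;print('ring z',zt+.075)
r=ringpx(S,(290,205,307,226));print('ring',r,np.round(onz(S,r[0],r[1],zt+.075)+[.0004,-.003,0],4),'port px',proj(S,[.5362,-.0115,.126]))
for e in brightellipse(S,(286,212,308,234),150): print(e)
a=S['img'][155:240,260:340,::-1];cv2.imwrite('pics/c9.png',np.clip(cv2.resize(a,None,fx=7,fy=7,interpolation=cv2.INTER_CUBIC)*1.3,0,255).astype(np.uint8))
```

```text
pos [ 0.5358 -0.0085  0.1575] yaw -69.8 z [-2.e-04 -7.e-04 -1.e+00] F [ 0.1 -0.1 -1.5] w 0.0198 t 16.25
ring z 0.12704917448071912
ring (np.float64(297.46153846153845), np.float64(221.04615384615386), np.int64(8)) [ 0.5361 -0.0111  0.127 ] port px (np.float64(297.52066643039797), np.float64(220.24087501479323))
('outer', (294.5277322133382, 219.55193201700845), array([7.7, 8.5]))
```

View pics/c9.png

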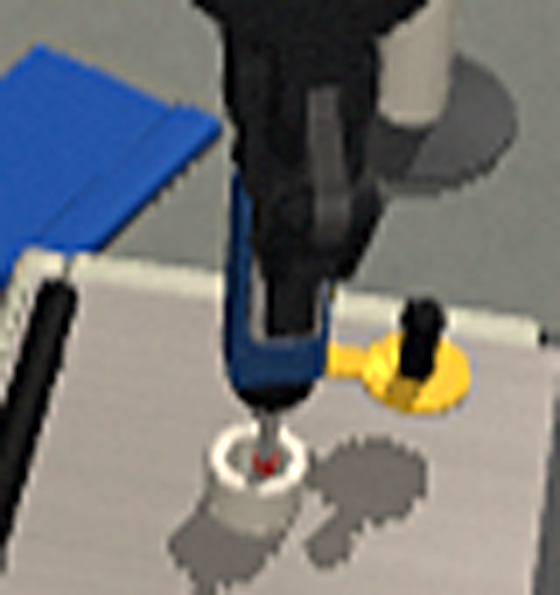

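The ring is inside the collar mouth, at px (297.5,221.0) against the port centre (297.5,220.2); the front face of the ring accounts for that 1 px. The stem is centred and the cover still open. Letting it settle, then handing in.

>>> send_rows(motion=[{"dp": [0, 0, 0], "rot": [0, 0, 0], "grip": 0.01}, {"dp": [0, 0, 0], "rot": [0, 0, 0], "grip": 0.01}, {"dp": [0, 0, 0], "rot": [0, 0, 0], "grip": 0.01}])

```text
clock: 16.62
tcp_pos: [0.5364, -0.0084, 0.1583]
orientation: [-2.576, 1.798, -0.002]
contact_force: [-0.1, -0.0, -0.8]
grip_width: 0.0196
```

Run:
```python
from h import *
o=st();print(np.abs(o['qvel']).max())
p=o['tcp_pos']
if abs(p[0]-.536)<.0015 and abs(p[1]+.0087)<.0015 and abs(p[2]-.157)<.003: print(hand_in())
```

```text
pos [ 0.5364 -0.0084  0.1583] yaw -69.8 z [ 1.3e-03 -8.0e-04 -1.0e+00] F [-0.1 -0.  -0.8] w 0.0196 t 16.625
0.0019335259762428203
the job is handed in; nothing more can be done
None
```

I swung the cover round to its stop, drew the probe straight up out of its sheath and lowered it into the port. I handed in at about 16.6 s with the gripper still holding it; no verdict is reported.

**Last checks**
- **Probe position:** the last picture puts the ring within about 1 mm of the port's axis. By arm height, the ring was about 2 mm above the port's top at hand-in.
- **Upright and still:** the tool was tilted about 0.002 rad and the joints were nearly still (under 0.002 rad/s). The grip width stayed at about 20 mm.
- **Contact:** the wrist force stayed at about 1–2 N during the descent, with no sign of touching the melter.
- **Cover:** it was still open in the last picture. I had felt about 9 N when it reached its stop.
- **Loose items:** the scraper looked unmoved. The tin and ramekin were not re-measured, but the arm never went near them.

**What disagreed**
- **Fingertip height:** the reported TCP was about 39 mm below the fingertips seen in the cameras. I worked from the images, and reaching both the knob and the handle confirmed it.
- **Drift between rows:** the arm drifted up to about 20 mm and 0.02 rad between some moves, so I corrected it each time. It drifted about 1 mm upward in the final settling rows, within tolerance.
- **Tip position:** inside the port the tip cannot be seen. Its centring is inferred from the ring, the small tilt and the views taken before and as it entered.

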